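Change over the dropper at the back of the reagent caddy

ROBOT

A 6-joint arm with a two-finger parallel gripper is mounted at the origin on a cart in front of the work surface, level with it; the furniture and walls round the work are solid. World frame = base frame: x ahead of the robot, y to its left, z up, the work surface at z = 0. Lengths are in m, angles in rad, forces in N, time in s.
With the tool pointing down it reaches from about 0.425 to 0.95 m from the base axis. Payload 14.7 kg.
Tool frame: the origin (TCP) lies midway between the tips of the shut fingers; the grasp point (between the pads) lies 19 mm behind it (robot.grip_depth is the distance from the TCP to the grasp point, in m); z points along the fingers, y is the line along which they close (so a half turn about z gives the same grasp; the last joint's range is limited). The gripper opens to 85 mm and grips with 20 to 120 N. Pads are 22 mm wide; open, the fingers measure 114 mm over their backs; the gripper's body (76 mm by 85 mm) begins 54 mm behind the grasp point. The pads swing forward as they close: fully open they stand 13 mm farther back than shut.
Start: joints at [-1.192, 0.48, 1.596, -0, 1.065, -0.047], TCP at [0.268, -0.592, 0.231] pointing down, gripper open.
Joint ranges: [-2.75, 2.75], [-0.82, 2.05], [0.23, 2.67], [-1.56, 4.7], [0.09, 2.69], [-2.92, 2.92]. Speed limits (rad/s): [1.89, 1.89, 2.39, 3.01, 3.01, 3.01].

INTERFACE

Orientations are given as a unit quaternion [w, x, y, z].
In Python, from plant import robot, cams, ticket gives the robot as it stands.
- The arm moves only by the tool send_rows, never from a script. Its argument "motion" is a list of rows, each a list of 3 entries, a list of its own where there are three numbers: the shift along the world's x, y, z scaled (see below), then the turn, a rotation vector about the world's x, y, z scaled (see below), then the closure, from 0 (fully open) to 1 (shut). In form: [[[tx, ty, tz], [ax, ay, az], gripper], ...]. A call has 1 to 12 rows; each row is the pose to reach, as a shift and turn from the pose commanded when the call began, turning the shorter way round; what a row does not reach only later rows make up. The controller multiplies each number of a shift by 20 cm and each number of a turn by 360 degrees. A row lasts 1/12 s, in which the tool goes at most 41.7 mm and 7.16 degrees, less where a joint would pass 70% of its speed; a pose out of reach is approached as far as the arm can. A call with a number of a shift or a turn outside -1 to 1 is refused whole. A call with a gripper value outside its range is refused whole. The fingers move at their own pace and stop on an object; "grip_force" is the grip in N (left out, the last holds). Time passes only in rows, so rows that repeat a pose let the fingers close. It gives the time, the measured TCP pose, the force, the opening and the grip force at its end, in the units of the state.
- robot.get_obs(): the state, without advancing time (a new reading comes with each control period).
- cams.grab_frame(name): name is "side" or "top" or "wrist"; returns the picture (384x512x3 uint8, red, green, blue); there is no depth.
- cams.calibration(name): a dict with "fx", "fy", "cx", "cy" (pixels), "rvec" (rotation vector, rad) and "tvec" (3), from world to camera coordinates, as OpenCV has them; the wrist camera has in their place "tool_from_camera" (4x4, takes a point from camera to tool coordinates, whose origin is the TCP and whose axes are the flange's). Camera axes: x right, y down, z forward; pixel columns grow to the right and rows downward; lengths in m; the calibration is good to about 2 mm. A picture is of the moment at which its call begins: read the wrist's pose just before it. calibration takes no time and is no camera call.
- ticket.finish_job(): hands the job in; it is judged then, once.
The state is a dict: "t": time; "joint_pos": joint angles; "dq": joint speeds; "effort": joint torques, N m; "ee_pos": TCP position; "orientation": TCP orientation; "wrist_force": force on the tool from outside, world axes, zero at the start; "torque": the same for the moment, N m; "grip_width": finger opening in m; "grip_force": force on a finger pad.
Only numpy, scipy, OpenCV 4.12 (cv2) and the standard library are available. Lean on these libraries where they do the work, as an engineer would, in place of code of your own. Each camera call takes 0.05 s, during which the arm holds its last target. There are 200 camera calls.

TASK

Change the small dropper vial that sits behind the two bottles in the white reagent caddy for the fresh one waiting in the grey single stand: first stand both bottles aside in the steel tray, then put the dropper from the caddy into the open light-tight canister, lowering it gently until you feel it land on the cork and leaving it upright, and put the fresh dropper into its socket in the caddy. With that done, put each bottle back into the same well it came from and leave everything standing upright.

Things in the scene. Friction and masses are not known exactly. Their poses are not given: they have to be found in the camera images.
- bottle_green: loose laboratory glass bottle with a green screw cap, 60 mm across, 136 mm high, about 0.2 kg; origin at the centre of its underside, z up. The cap is round, 36 mm across, from 100 to 135 mm above the origin (take it there). It starts in one of the two wells of the caddy (which one varies).
- bottle_white: loose slimmer, taller laboratory glass bottle with a whitish clear screw cap, 52 mm across, 150 mm high, about 0.16 kg; origin at the centre of its underside, z up. Cap and neck are round, 28 mm across, from 100 to 150 mm above the origin (take it there). It starts in the other well of the caddy.
- vial_red: loose dropper vial, white body 17 mm across up to 30 mm, then a red tapering cap, gripped as 15 mm across, to 48 mm; 20 g; origin at the centre of its underside, z up. It starts upright either in the caddy's small socket (then it is the one to store) or in the grey stand (then it is the fresh one).
- vial_blue: loose dropper vial, the same but with a blue cap; it starts in the other of the two places (caddy socket or grey stand).
- caddy: fixed white caddy: base plate 128 mm (its x) by 178 mm (its y), 10 mm thick, grey end grips, round cups with 3 mm walls up to 26 mm; origin: centre of its underside, z up, x away from the robot at yaw 0. Two bottle wells 72 mm clear inside at x -14, y +39 and -39 mm; behind, between them, a dropper socket 30 mm clear at x +26, y 0. The bottles leave no room for a gripper over the dropper.
- caddy_socket (a point): centre of the floor of the caddy's dropper socket (30 mm across, 16 mm deep), axes as the caddy's
- vial_stand: fixed grey round single-place stand for a dropper, 49 mm across, 26 mm high, round hole 28 mm across with its floor 10 mm above the underside; origin at the centre of its underside, z up
- tray: fixed shallow stainless steel tray, 240 mm (its x) by 150 mm (its y), 18 mm high with a narrow rim, floor 4 mm thick; origin at the centre of its underside, z up. The side area for both bottles; it stands to the left or to the right of the caddy.
- canister: fixed open round aluminium canister, opaque, 120 mm across at the rim, 110 mm clear inside, 85 mm high; origin: centre of its underside, z up. Inside is a flat cork bed of unknown height: its top is 22 to 52 mm above the origin. It stands on the other side of the caddy from the tray; its black lid lies on the bench just beyond it and stays there.
Mind the look-alikes: they are no part of the job. Leave any orange look-alike of the bottle_white alone.

How it is judged:
On the way, in this order (a step that is already met when the one before it is completed fails the run):
1. both bottles stand upright in the steel tray, released, with both droppers still where they were (x of bottle_green in the frame of tray between -0.095 and 0.095 m and y of bottle_green in the frame of tray between -0.055 and 0.055 m and z of each of bottle_green, bottle_white in the frame of tray below 0.012 m and angle between each of bottle_green, bottle_white's own z axis and vertical below 0.12 rad and x of bottle_white in the frame of tray between -0.095 and 0.095 m and y of bottle_white in the frame of tray between -0.055 and 0.055 m and contact force between the fingers and bottle_green below 0.3 N and contact force between the fingers and bottle_white below 0.3 N and distance of each of vial_red, vial_blue from where it was at the start of the episode below 0.02 m), for 0.2 s.
2. with both bottles still in the tray, the dropper from the caddy stands upright on the cork in the canister and the fresh dropper stands in the caddy's socket, both released (x of bottle_green in the frame of tray between -0.095 and 0.095 m and y of bottle_green in the frame of tray between -0.055 and 0.055 m and z of each of bottle_green, bottle_white in the frame of tray below 0.012 m and angle between each of bottle_green, bottle_white's own z axis and vertical below 0.12 rad and x of bottle_white in the frame of tray between -0.095 and 0.095 m and y of bottle_white in the frame of tray between -0.055 and 0.055 m and ((horizontal distance between vial_red and canister below 0.047 m and z of vial_red in the frame of canister below 0.062 m and angle between vial_red's own z axis and vertical below 0.2 rad and linear speed of each of vial_red, vial_blue below 0.03 m/s and contact force between the fingers and vial_red below 0.3 N and horizontal distance between vial_blue and caddy_socket below 0.01 m and z of vial_blue in the frame of caddy_socket below 0.006 m and angle between vial_blue's own z axis and vertical below 0.15 rad and contact force between the fingers and vial_blue below 0.3 N and distance of vial_blue from where it was at the start of the episode above 0.06 m) or (horizontal distance between vial_blue and canister below 0.047 m and z of vial_blue in the frame of canister below 0.062 m and angle between vial_blue's own z axis and vertical below 0.2 rad and linear speed of each of vial_blue, vial_red below 0.03 m/s and contact force between the fingers and vial_blue below 0.3 N and horizontal distance between vial_red and caddy_socket below 0.01 m and z of vial_red in the frame of caddy_socket below 0.006 m and angle between vial_red's own z axis and vertical below 0.15 rad and contact force between the fingers and vial_red below 0.3 N and distance of vial_red from where it was at the start of the episode above 0.06 m))), for 0.2 s.
At the end, for the whole second after the job is handed in: Each bottle upright in its own starting well, within 15 mm of where it stood; the dropper from the caddy upright (0.2 rad) on the cork in the canister; the fresh dropper upright on the floor of the caddy socket, within 10 mm of its centre; all released and at rest (distance of each of bottle_green, bottle_white from where it was at the start of the episode below 0.015 m and angle between each of bottle_green, bottle_white's own z axis and vertical below 0.12 rad and linear speed of each of bottle_green, bottle_white below 0.03 m/s and contact force between the fingers and bottle_green below 0.3 N and contact force between the fingers and bottle_white below 0.3 N and ((horizontal distance between vial_red and canister below 0.047 m and z of vial_red in the frame of canister below 0.062 m and angle between vial_red's own z axis and vertical below 0.2 rad and linear speed of each of vial_red, vial_blue below 0.03 m/s and contact force between the fingers and vial_red below 0.3 N and horizontal distance between vial_blue and caddy_socket below 0.01 m and z of vial_blue in the frame of caddy_socket below 0.006 m and angle between vial_blue's own z axis and vertical below 0.15 rad and contact force between the fingers and vial_blue below 0.3 N and distance of vial_blue from where it was at the start of the episode above 0.06 m) or (horizontal distance between vial_blue and canister below 0.047 m and z of vial_blue in the frame of canister below 0.062 m and angle between vial_blue's own z axis and vertical below 0.2 rad and linear speed of each of vial_blue, vial_red below 0.03 m/s and contact force between the fingers and vial_blue below 0.3 N and horizontal distance between vial_red and caddy_socket below 0.01 m and z of vial_red in the frame of caddy_socket below 0.006 m and angle between vial_red's own z axis and vertical below 0.15 rad and contact force between the fingers and vial_red below 0.3 N and distance of vial_red from where it was at the start of the episode above 0.06 m))); the robot touches nothing.
It fails at once if a dropper falls inside the canister instead of being lowered (faster than 0.45 m/s inside it) ((horizontal distance between vial_red and canister below 0.055 m and z of vial_red in the frame of canister below 0.08 m and linear speed of vial_red above 0.45 m/s) or (horizontal distance between vial_blue and canister below 0.055 m and z of vial_blue in the frame of canister below 0.08 m and linear speed of vial_blue above 0.45 m/s)).
It fails at once if a dropper is rammed into the canister (more than 40 N) (contact force between any of vial_red, vial_blue and canister above 40 N).
It fails at once if a bottle is knocked over (tilted more than 1 rad) (angle between any of bottle_green, bottle_white's own z axis and vertical above 1 rad).
It also fails if it takes over 112 s, if anything falls off the work surface, if the arm or the gripper's body presses on something with over 40 N, if the wrist force passes 120 N, or if a joint passes its speed limit or range.

## Working session

There is one attempt and no reset: what is moved stays moved. The work goes in short steps, Python scripts to look and compute and a tool call to move; the robot and the scene stay as the last step left them, time stands still between calls to the robot, and variables do not carry over. Pictures are saved under pics/ and viewed, at most 14 in all, crops included, and the job is handed in when it is done.

Besides the shell and the picture viewer there is one more tool, called after "Request:" as name([rows], argument=value, ...), one row to a line, values as JSON. send_rows: Moves the arm, as the interface text tells. Its arguments: {"type":"object","properties":{"motion":{"type":"array","items":{"type":"array"}},"grip_force":{"type":"number"}},"required":["motion"]}

```bash
mkdir -p pics; ls; python3 - <<'E'
from plant import robot,cams
import cv2
o=robot.get_obs();print({k:(o[k]) for k in('t','ee_pos','orientation','grip_width','wrist_force')}, robot.grip_depth)
for n in('top','side'):
    cv2.imwrite(f'pics/{n}0.png',cv2.cvtColor(cams.grab_frame(n),cv2.COLOR_RGB2BGR)); print(cams.calibration(n))
print(cams.calibration('wrist'))
E
```

```text
pics
{'t': 0.0, 'ee_pos': array([ 0.26833019, -0.59160015,  0.2306773 ]), 'orientation': array([-5.67148120e-04,  9.77419485e-01,  2.11307390e-01, -1.26177616e-04]), 'grip_width': 0.08539944747708864, 'wrist_force': array([0.45054559, 0.67475064, 0.9936386 ])} 0.0187
{'fx': 431.9060722792503, 'fy': 431.9060722792503, 'cx': 252.57579082577806, 'cy': 195.11810282763906, 'rvec': array([ 2.19539664, -2.18937794,  0.05065609]), 'tvec': array([-0.00953529,  0.56510507,  1.14942653])}
{'fx': 368.4713471575423, 'fy': 368.4713471575423, 'cx': 256.1466553279514, 'cy': 190.28398888603456, 'rvec': array([ 0.43277771, -2.5535299 ,  1.49366456]), 'tvec': array([0.53193636, 0.13429315, 0.72110102])}
{'fx': 312.33001624719543, 'fy': 312.33001624719543, 'cx': 259.9608745160782, 'cy': 193.00275470305058, 'tool_from_camera': array([[-4.38560426e-05, -9.57214920e-01, -2.89377944e-01,
         7.40549080e-02],
       [ 9.99999986e-01,  4.74290365e-06, -1.67241565e-04,
         9.64062989e-04],
       [ 1.61458613e-04, -2.89377947e-01,  9.57214907e-01,
        -1.44103209e-01],
       [ 0.00000000e+00,  0.00000000e+00,  0.00000000e+00,
         1.00000000e+00]])}
```

View pics/top0.png

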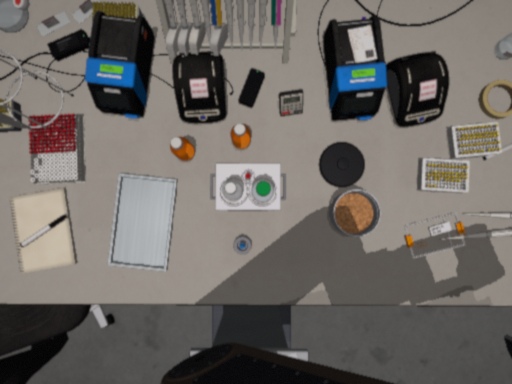

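View pics/side0.png

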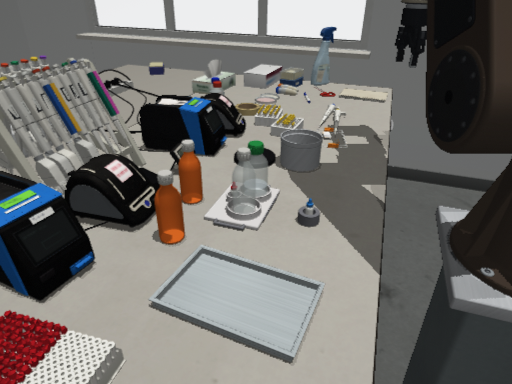

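In the top view, the white caddy is at about (249,187), with the white-cap bottle left at (231,188), the green right at (263,188), and the red vial at (248,175). The blue vial is in the stand at (242,243), the tray is centred at (143,221), the canister at (355,212), and its lid at (342,164). The orange bottles at (182,148) and (240,137) are look-alikes to leave alone. I'll confirm in an enlarged crop.

```bash
python3 - <<'E'
import cv2
im=cv2.imread('pics/top0.png')
a=cv2.resize(im[120:260,200:300],None,fx=6,fy=6,interpolation=cv2.INTER_CUBIC)[:,:]
a=cv2.resize(im[155:255,205:295],None,fx=6,fy=6,interpolation=cv2.INTER_CUBIC)
cv2.imwrite('pics/c1.png',a)
b=cv2.resize(im[165:275,100:190],None,fx=4,fy=4,interpolation=cv2.INTER_CUBIC)
c=cv2.resize(im[165:275,310:400],None,fx=4,fy=4,interpolation=cv2.INTER_CUBIC)
cv2.imwrite('pics/c2.png',cv2.hconcat([b,c]))
E
```

```text
(no output)
```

View pics/c1.png

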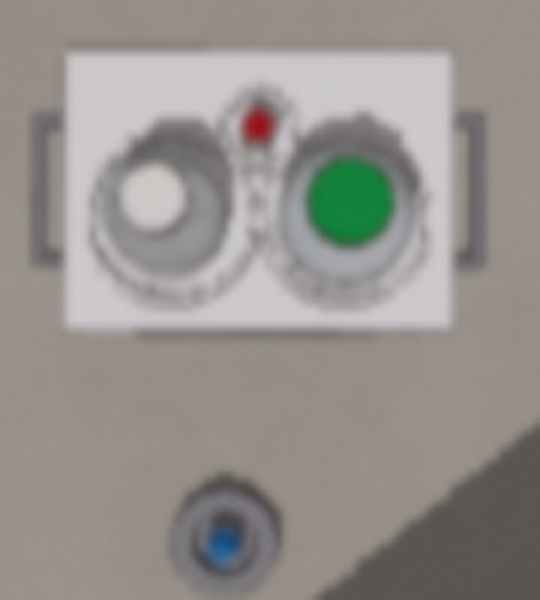

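View pics/c2.png

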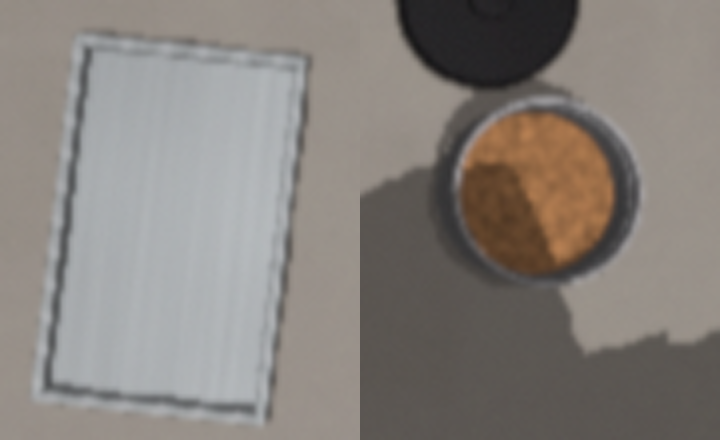

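```bash
cat >h.py <<'E'
import numpy as np,cv2
from plant import robot,cams
def ray(n,u,v,z):
    c=cams.calibration(n); 
    d=np.array([(u-c['cx'])/c['fx'],(v-c['cy'])/c['fy'],1])
    R=cv2.Rodrigues(c['rvec'])[0]; o=-R.T@c['tvec']; d=R.T@d
    return o+d*(z-o[2])/d[2]
def proj(n,p):
    c=cams.calibration(n);R=cv2.Rodrigues(c['rvec'])[0];q=R@np.array(p)+c['tvec']
    return c['fx']*q[0]/q[2]+c['cx'],c['fy']*q[1]/q[2]+c['cy']
def wray(u,v,z,o=None):
    from scipy.spatial.transform import Rotation as Ro
    o=o or robot.get_obs();c=cams.calibration('wrist');T=c['tool_from_camera']
    q=o['orientation'];R=Ro.from_quat([q[1],q[2],q[3],q[0]]).as_matrix()
    s=R@T[:3,3]+o['ee_pos'];d=R@T[:3,:3]@np.array([(u-c['cx'])/c['fx'],(v-c['cy'])/c['fy'],1])
    return s+d*(z-s[2])/d[2]
E
python3 - <<'E'
from h import *
np.set_printoptions(precision=4,suppress=True)
C=lambda x,y,s,ox,oy:(ox+(x+.5)/s-.5,oy+(y+.5)/s-.5)
c1=lambda x,y,z:ray('top',*C(x,y,6,205,155),z)
print('white',c1(152,195,.161));print('green',c1(350,201,.146));print('red',c1(258,126,.058));print('blue',c1(224,540,.058),'stand',c1(223,540,.026))
cs=np.array([c1(*p,.01) for p in[(65,50),(452,50),(452,328),(65,328)]]);print(cs,cs.mean(0))
t=np.array([ray('top',*C(*p,4,100,165),.018) for p in[(78,35),(306,60),(265,420),(37,398)]]);print(t,t.mean(0),np.linalg.norm(t[0]-t[3]),np.linalg.norm(t[0]-t[1]))
print('can',ray('top',*C(189,190,4,310,165),.085))
E
```

```text
white [0.5764 0.0447 0.161 ]
green [ 0.5752 -0.0334  0.146 ]
red [0.6137 0.0049 0.058 ]
blue [0.435  0.0189 0.058 ] stand [0.433  0.0203 0.026 ]
[[ 0.6527  0.0933  0.01  ]
 [ 0.6531 -0.0819  0.01  ]
 [ 0.5273 -0.0819  0.01  ]
 [ 0.5269  0.0924  0.01  ]] [0.59   0.0054 0.01  ]
[[0.6228 0.3524 0.018 ]
 [0.6062 0.1982 0.018 ]
 [0.3654 0.2226 0.018 ]
 [0.3794 0.3752 0.018 ]] [0.4935 0.2871 0.018 ] 0.2444012756927143 0.15509256371169153
can [ 0.5192 -0.2717  0.085 ]
```

The crop confirms the white bottle in the left well (+y), the green in the right, red as the caddy vial, and blue as the fresh one. The orange bottles are outside the caddy. I'm moving above the white bottle with the fingers along x.

Request:
send_rows([
  [[0.385,0.796,0],[0,0,0.091],0],
  [[0.385,0.796,0],[0,0,0.091],0],
  [[0.385,0.796,0],[0,0,0.091],0],
  [[0.385,0.796,0],[0,0,0.091],0],
  [[0.385,0.796,0],[0,0,0.091],0],
], grip_force=30)

```text
t: 0.52
ee_pos: [0.3466, -0.4276, 0.2309]
orientation: [-0.001, 0.876, 0.482, 0.0]
wrist_force: [0.7, -1.1, 0.1]
grip_width: 0.0854
grip_force: 0.0
```

Request:
send_rows([
  [[0.385,0.796,0],[0,0,0.091],0],
  [[0.385,0.796,0],[0,0,0.091],0],
  [[0.385,0.796,0],[0,0,0.091],0],
  [[0.385,0.796,0],[0,0,0.091],0],
  [[0.385,0.796,0],[0,0,0.091],0],
])

```text
t: 0.93
ee_pos: [0.4236, -0.2689, 0.2312]
orientation: [-0.001, 0.704, 0.71, 0.0]
wrist_force: [0.6, -0.9, -0.0]
grip_width: 0.0857
grip_force: 0.0
```

Request:
send_rows([
  [[0.385,0.796,0],[0,0,0],0],
  [[0.385,0.796,0],[0,0,0],0],
  [[0.385,0.796,0],[0,0,0],0],
  [[0.385,0.796,0],[0,0,0],0],
  [[0.385,0.796,0],[0,0,0],0],
])

```text
t: 1.35
ee_pos: [0.5012, -0.1099, 0.2313]
orientation: [-0.0, 0.707, 0.707, 0.001]
wrist_force: [-0.7, -0.2, -0.2]
grip_width: 0.0855
grip_force: 0.0
```

Request:
send_rows([
  [[0.385,0.796,0],[0,0,0],0],
  [[0.385,0.796,0],[0,0,0],0],
  [[0.385,0.796,0],[0,0,0],0],
  [[0.385,0.796,0],[0,0,0],0],
  [[0.385,0.796,0],[0,0,0],0],
  [[0.385,0.796,0],[0,0,0],0],
  [[0.385,0.796,0],[0,0,0],0],
])

```text
t: 1.93
ee_pos: [0.5762, 0.0451, 0.2308]
orientation: [-0.0, 0.707, 0.707, -0.0]
wrist_force: [-0.5, -0.6, -0.5]
grip_width: 0.0854
grip_force: 0.0
```

```bash
python3 - <<'E'
from h import *
o=robot.get_obs();print(o['t'],o['ee_pos'],o['orientation'],o['joint_pos'],o['wrist_force'])
w=cams.grab_frame('wrist');cv2.imwrite('pics/w1.png',w[:,:,::-1])
E
```

```text
1.9333 [0.57616994 0.04512722 0.23080689] [-2.69778551e-04  7.07049103e-01  7.07164261e-01 -4.47856555e-04] [ 2.58563475e-02  3.80764216e-01  1.76503019e+00 -2.68652983e-04
  9.96819304e-01  2.58394777e-02] [-0.45118727 -0.57117523 -0.45476043]
```

View pics/w1.png

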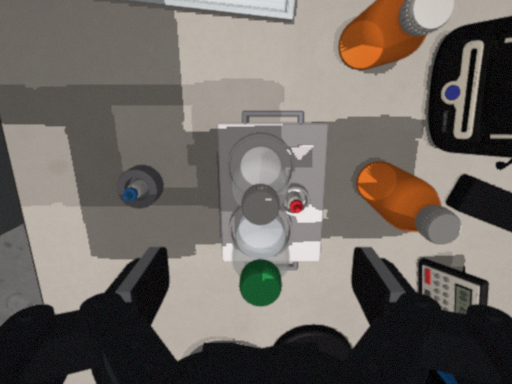

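Wrist view: white cap (261,204), green cap (261,282), red cap top (296,206), blue cap (130,194). I'll cross-check these positions.

```bash
python3 - <<'E'
from h import *
np.set_printoptions(precision=4,suppress=True)
for n,u,v,z in[('white',261,204,.16),('green',261,283,.145),('red',296,206,.058),('blue',130,194,.058),('stand',140,187,.026),('pl',218,124,.01),('pl',327,124,.01),('pl',221,262,.01),('pl',319,262,.01)]: print(n,wray(u,v,z))
E
```

```text
white [0.5773 0.044  0.16  ]
green [ 0.5773 -0.0314  0.145 ]
red [0.615  0.0069 0.058 ]
blue [0.4383 0.0205 0.058 ]
stand [0.437  0.0192 0.026 ]
pl [0.5283 0.0895 0.01  ]
pl [0.6531 0.0894 0.01  ]
pl [ 0.5252 -0.0873  0.01  ]
pl [ 0.6534 -0.0874  0.01  ]
```

Request:
send_rows([
  [[0,0,-0.15],[0,0,0],0],
  [[0,0,-0.3],[0,0,0],0],
  [[0,0,-0.45],[0,0,0],0],
  [[0,0,-0.565],[0,0,0],0],
  [[0,0,-0.565],[0,0,0],0],
  [[0,0,-0.565],[0,0,0],0.5],
  [[0,0,-0.565],[0,0,0],1],
  [[0,0,-0.565],[0,0,0],1],
  [[0,0,-0.565],[0,0,0],1],
  [[0,0,-0.565],[0,0,0],1],
  [[0,0,-0.565],[0,0,0],1],
  [[0,0,-0.565],[0,0,0],1],
], grip_force=40)

```text
t: 2.98
ee_pos: [0.5771, 0.0449, 0.1197]
orientation: [0.001, 0.708, 0.707, 0.001]
wrist_force: [-2.1, -0.3, 11.3]
grip_width: 0.027
grip_force: 38.5
```

Request:
send_rows([
  [[0,0,0.02],[0,0,0],1],
  [[0,0,0.05],[0,0,0],1],
  [[0,0,0.1],[0,0,0],1],
  [[0,0,0.2],[0,0,0],1],
  [[0,0,0.3],[0,0,0],1],
  [[0,0,0.4],[0,0,0],1],
  [[0,0,0.4],[0,0,0],1],
  [[0,0,0.4],[0,0,0],1],
])

```text
t: 3.65
ee_pos: [0.5773, 0.0449, 0.1999]
orientation: [0.001, 0.708, 0.707, 0.001]
wrist_force: [-0.8, -0.4, -2.3]
grip_width: 0.0271
grip_force: 39.7
```

Request:
send_rows([
  [[-0.12,0.1,0],[0,0,0],1],
  [[-0.15,0.28,0],[0,0,0],1],
  [[-0.15,0.48,0],[0,0,0],1],
  [[-0.15,0.68,0],[0,0,0],1],
  [[-0.15,0.86,0],[0,0,0],1],
  [[-0.15,1,0],[0,0,0],1],
])

```text
t: 4.15
ee_pos: [0.5456, 0.2474, 0.1975]
orientation: [-0.0, 0.707, 0.707, -0.0]
wrist_force: [0.9, -0.1, -2.2]
grip_width: 0.0273
grip_force: 40.2
```

Request:
send_rows([
  [[0,0.1,0],[0,0,0],1],
  [[0,0.185,0],[0,0,0],1],
  [[0,0.185,-0.1],[0,0,0],1],
  [[0,0.185,-0.2],[0,0,0],1],
  [[0,0.185,-0.3],[0,0,0],1],
  [[0,0.185,-0.36],[0,0,0],1],
  [[0,0.185,-0.4],[0,0,0],1],
  [[0,0.185,-0.415],[0,0,0],1],
  [[0,0.185,-0.425],[0,0,0],1],
  [[0,0.185,-0.425],[0,0,0],1],
  [[0,0.185,-0.425],[0,0,0],1],
])

```text
t: 5.07
ee_pos: [0.547, 0.282, 0.1141]
orientation: [0.0, 0.708, 0.707, 0.001]
wrist_force: [-0.3, 0.0, -1.5]
grip_width: 0.0272
grip_force: 40.3
```

Request:
send_rows([
  [[0,0,-0.01],[0,0,0],1],
  [[0,0,-0.01],[0,0,0],1],
  [[0,0,-0.01],[0,0,0],1],
])

```text
t: 5.32
ee_pos: [0.5474, 0.2823, 0.1136]
orientation: [0.0, 0.708, 0.707, 0.001]
wrist_force: [-7.2, -2.1, 24.7]
grip_width: 0.027
grip_force: 43.2
```

Request:
send_rows([
  [[0,0,-0.005],[0,0,0],1],
  [[0,0,-0.01],[0,0,0],1],
  [[0,0,-0.01],[0,0,0],1],
])

```text
t: 5.57
ee_pos: [0.5479, 0.2827, 0.1131]
orientation: [0.001, 0.708, 0.707, 0.002]
wrist_force: [-10.4, -2.4, 47.3]
grip_width: 0.0273
grip_force: 46.1
```

Request:
send_rows([
  [[0,0,0.02],[0,0,0],1],
  [[0,0,0.02],[0,0,0],1],
  [[0,0,0.02],[0,0,0],0.5],
  [[0,0,0.02],[0,0,0],0.2],
  [[0,0,0.02],[0,0,0],0],
  [[0,0,0.02],[0,0,0],0],
  [[0,0,0.02],[0,0,0],0],
  [[0,0,0.15],[0,0,0],0],
  [[0,0,0.3],[0,0,0],0],
  [[0,0,0.45],[0,0,0],0],
  [[0,0,0.61],[0,0,0],0],
  [[0,0,0.61],[0,0,0],0],
])

```text
t: 6.57
ee_pos: [0.5491, 0.2831, 0.2373]
orientation: [0.001, 0.708, 0.707, 0.004]
wrist_force: [1.7, 0.4, 0.7]
grip_width: 0.0855
grip_force: 0.0
```

```bash
python3 - <<'E'
from h import *
o=robot.get_obs();print(o['t'],o['ee_pos'],o['orientation'],o['grip_width'],o['wrist_force'])
im=np.hstack([cams.grab_frame('side')[100:384,150:400],cams.grab_frame('wrist')[60:344,100:400]]);cv2.imwrite('pics/s2.png',im[:,:,::-1])
E
```

```text
6.5667 [0.5491176  0.28305104 0.23726706] [0.00142013 0.70760435 0.70659732 0.00378078] 0.08546238924492199 [1.7432059  0.39482479 0.67115406]
```

View pics/s2.png

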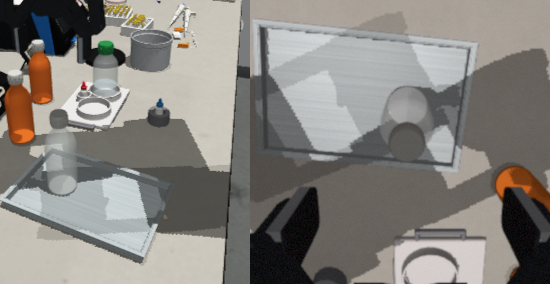

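The white bottle stands upright in the tray (cap at (407,140) in the wrist crop) and the green one is still in the caddy. Next, the green bottle.

Request:
send_rows([
  [[0,-0.2,0],[0,0,0],0],
  [[0,-0.4,0],[0,0,0],0],
  [[0,-0.6,0],[0,0,0],0],
  [[0,-0.8,0],[0,0,0],0],
])

```text
t: 7.0
ee_pos: [0.5453, 0.1203, 0.2297]
orientation: [-0.001, 0.707, 0.707, -0.001]
wrist_force: [1.2, -0.2, -0.3]
grip_width: 0.0854
grip_force: 0.0
```

Request:
send_rows([
  [[0.05,-0.2,0],[0,0,0],0],
  [[0.1,-0.4,0],[0,0,0],0],
  [[0.14,-0.6,0],[0,0,0],0],
  [[0.14,-0.775,0],[0,0,0],0],
  [[0.14,-0.775,0],[0,0,0],0],
  [[0.14,-0.775,0],[0,0,0],0],
  [[0.14,-0.775,0],[0,0,0],0],
])

```text
t: 7.58
ee_pos: [0.5738, -0.0331, 0.2301]
orientation: [-0.001, 0.708, 0.706, -0.001]
wrist_force: [0.5, 0.1, -0.5]
grip_width: 0.0853
grip_force: 0.0
```

Request:
send_rows([
  [[0.01,0,-0.15],[0,0,0],0],
  [[0.01,0,-0.3],[0,0,0],0],
  [[0.01,0,-0.45],[0,0,0],0],
  [[0.01,0,-0.6],[0,0,0],0],
  [[0.01,0,-0.615],[0,0,0],0],
  [[0.01,0,-0.615],[0,0,0],0.5],
  [[0.01,0,-0.615],[0,0,0],1],
  [[0.01,0,-0.615],[0,0,0],1],
  [[0.01,0,-0.615],[0,0,0],1],
  [[0.01,0,-0.615],[0,0,0],1],
  [[0.01,0,-0.615],[0,0,0],1],
  [[0.01,0,-0.615],[0,0,0],1],
])

```text
t: 8.58
ee_pos: [0.5773, -0.0332, 0.11]
orientation: [0.001, 0.708, 0.707, 0.001]
wrist_force: [-2.8, 0.3, 9.5]
grip_width: 0.0351
grip_force: 38.9
```

Request:
send_rows([
  [[0,0,0.02],[0,0,0],1],
  [[0,0,0.05],[0,0,0],1],
  [[0,0,0.1],[0,0,0],1],
  [[0,0,0.2],[0,0,0],1],
  [[0,0,0.3],[0,0,0],1],
  [[0,0,0.4],[0,0,0],1],
  [[0,0,0.4],[0,0,0],1],
  [[0,0,0.4],[0,0,0],1],
])

```text
t: 9.25
ee_pos: [0.5773, -0.0332, 0.1901]
orientation: [0.001, 0.708, 0.707, 0.001]
wrist_force: [-0.8, 0.2, -2.1]
grip_width: 0.0351
grip_force: 40.3
```

Request:
send_rows([
  [[-0.13,0.15,0],[0,0,0],1],
  [[-0.26,0.3,0],[0,0,0],1],
  [[-0.39,0.45,0],[0,0,0],1],
  [[-0.52,0.6,0],[0,0,0],1],
  [[-0.65,0.75,0],[0,0,0],1],
  [[-0.69,0.8,0],[0,0,0],1],
])

```text
t: 9.75
ee_pos: [0.4339, 0.129, 0.1875]
orientation: [-0.001, 0.707, 0.707, -0.001]
wrist_force: [1.0, 0.9, -1.7]
grip_width: 0.035
grip_force: 40.8
```

Request:
send_rows([
  [[0,0.2,0],[0,0,0],1],
  [[0,0.4,0],[0,0,0],1],
  [[0,0.6,0],[0,0,0],1],
  [[0,0.75,0],[0,0,0],1],
  [[0,0.825,0],[0,0,0],1],
  [[0,0.825,-0.1],[0,0,0],1],
  [[0,0.825,-0.2],[0,0,0],1],
  [[0,0.825,-0.3],[0,0,0],1],
  [[0,0.825,-0.37],[0,0,0],1],
  [[0,0.825,-0.4],[0,0,0],1],
  [[0,0.825,-0.41],[0,0,0],1],
  [[0,0.825,-0.41],[0,0,0],1],
])

```text
t: 10.75
ee_pos: [0.4384, 0.2914, 0.106]
orientation: [-0.0, 0.708, 0.706, -0.0]
wrist_force: [0.3, -0.9, -1.7]
grip_width: 0.0355
grip_force: 40.7
```

Request:
send_rows([
  [[0,0,-0.005],[0,0,0],1],
  [[0,0,-0.01],[0,0,0],1],
  [[0,0,-0.01],[0,0,0],1],
])

```text
t: 11.0
ee_pos: [0.4388, 0.2919, 0.1049]
orientation: [0.0, 0.708, 0.707, 0.0]
wrist_force: [-0.9, -0.2, -1.4]
grip_width: 0.0349
grip_force: 40.7
```

Request:
send_rows([
  [[0,0,-0.005],[0,0,0],1],
  [[0,0,-0.005],[0,0,0],1],
  [[0,0,-0.005],[0,0,0],1],
])

```text
t: 11.25
ee_pos: [0.4388, 0.2921, 0.1041]
orientation: [0.0, 0.708, 0.707, 0.001]
wrist_force: [-1.9, -0.5, 6.9]
grip_width: 0.0352
grip_force: 41.8
```

Request:
send_rows([
  [[0,0,0],[0,0,0],0.5],
  [[0,0,0],[0,0,0],0.2],
  [[0,0,0],[0,0,0],0],
  [[0,0,0],[0,0,0],0],
  [[0,0,0.02],[0,0,0],0],
  [[0,0,0.15],[0,0,0],0],
  [[0,0,0.3],[0,0,0],0],
  [[0,0,0.45],[0,0,0],0],
  [[0,0,0.6],[0,0,0],0],
  [[0,0,0.64],[0,0,0],0],
  [[0,0,0.64],[0,0,0],0],
])

```text
t: 12.17
ee_pos: [0.4397, 0.2926, 0.234]
orientation: [0.001, 0.708, 0.707, 0.002]
wrist_force: [-0.4, 0.2, 0.1]
grip_width: 0.0856
grip_force: 0.0
```

Request:
send_rows([
  [[0,-0.19,0],[0,0,0],0],
  [[0.05,-0.38,0],[0,0,0],0],
  [[0.13,-0.55,0],[0,0,0],0],
  [[0.25,-0.7,0],[0,0,0],0],
  [[0.38,-0.83,0],[0,0,0],0],
  [[0.5,-0.93,0],[0,0,0],0],
])

```text
t: 12.67
ee_pos: [0.5389, 0.1034, 0.2302]
orientation: [-0.0, 0.708, 0.706, -0.001]
wrist_force: [0.4, 0.8, -0.2]
grip_width: 0.0855
grip_force: 0.0
```

Request:
send_rows([
  [[0.12,-0.15,0],[0,0,0],0],
  [[0.24,-0.3,0],[0,0,0],0],
  [[0.35,-0.42,-0.1],[0,0,0],0],
  [[0.375,-0.5,-0.2],[0,0,0],0],
  [[0.375,-0.5,-0.3],[0,0,0],0.4],
  [[0.375,-0.5,-0.3],[0,0,0],0.4],
  [[0.375,-0.5,-0.3],[0,0,0],0.4],
  [[0.375,-0.5,-0.3],[0,0,0],0.4],
])

```text
t: 13.33
ee_pos: [0.6133, 0.0064, 0.1715]
orientation: [-0.0, 0.707, 0.707, -0.0]
wrist_force: [0.4, 0.4, 0.8]
grip_width: 0.0511
grip_force: 0.0
```

```bash
python3 - <<'E'
from h import *
o=robot.get_obs();print(o['t'],o['ee_pos'],o['orientation'],o['grip_width'],o['wrist_force'])
w=cams.grab_frame('wrist');s=cams.grab_frame('side')[100:384,120:420]
a=np.hstack([cv2.resize(w[60:310,130:390],(600,577)),np.zeros((577,1,3),'uint8')])
cv2.imwrite('pics/w3.png',w[:,:,::-1]);cv2.imwrite('pics/w3s.png',np.hstack([cv2.resize(w[110:394,:],(512,274)) [:,150:430],cv2.resize(s,(289,274))])[:,:,::-1])
h=cv2.cvtColor(w,cv2.COLOR_RGB2HSV)
m=(((h[...,0]<8)|(h[...,0]>172))&(h[...,1]>150)&(h[...,2]>60)).astype('uint8')
n,l,st,c=cv2.connectedComponentsWithStats(m)
print([(st[i].tolist(),c[i]) for i in range(1,n) if st[i][4]>40])
cv2.imwrite('pics/w3.png',a[:,:,::-1])
E
```

```text
13.3333 [0.61330213 0.00639118 0.17153609] [-2.00585721e-04  7.07441089e-01  7.06772278e-01 -1.10851585e-04] 0.05109187093417045 [0.41060545 0.43475587 0.80051558]
[([256, 180, 15, 15, 182], array([263.2032967 , 186.98901099])), ([424, 265, 6, 19, 101], array([426.56435644, 273.94059406]))]
```

View pics/w3.png

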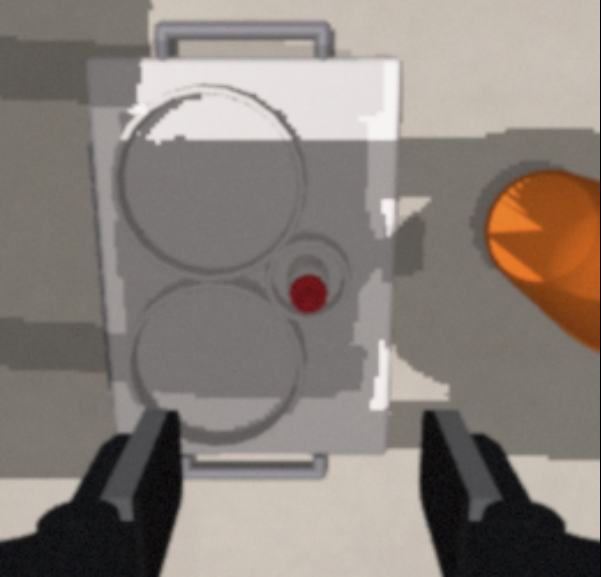

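Red cap top at (263,187), socket ring centre about (264,179); the orange bottle's near edge is at about (341,160), so I'll check clearance.

```bash
python3 - <<'E'
from h import *
np.set_printoptions(precision=4,suppress=True)
for n,u,v,z in[('red',263.2,187,.057),('sock',264.3,179.2,.026),('orange edge z.03',341,160,.03),('orange edge z0',341,160,0),('corner',130+88/2.308,60+60/2.308,.01),('c2',130+400/2.308,60+60/2.308,.01),('c3',130+118/2.308,60+454/2.308,.01),('c4',130+385/2.308,60+453/2.308,.01)]: print(n,wray(u,v,z))
E
```

```text
red [0.6176 0.0065 0.057 ]
sock [0.619  0.0055 0.026 ]
orange edge z.03 [0.6901 0.0249 0.03  ]
orange edge z0 [0.698  0.0192 0.    ]
corner [0.5296 0.0908 0.01  ]
c2 [0.6552 0.0907 0.01  ]
c3 [ 0.5287 -0.0857  0.01  ]
c4 [ 0.655  -0.0854  0.01  ]
```

Request:
send_rows([
  [[0.015,0,-0.15],[0,0,0],0.4],
  [[0.015,0,-0.3],[0,0,0],0.4],
  [[0.015,0,-0.45],[0,0,0],0.4],
  [[0.015,0,-0.6],[0,0,0],0.4],
  [[0.015,0,-0.67],[0,0,0],0.4],
  [[0.015,0,-0.7],[0,0,0],0.4],
  [[0.015,0,-0.7],[0,0,0],0.7],
  [[0.015,0,-0.7],[0,0,0],1],
  [[0.015,0,-0.7],[0,0,0],1],
  [[0.015,0,-0.7],[0,0,0],1],
  [[0.015,0,-0.7],[0,0,0],1],
  [[0.015,0,-0.7],[0,0,0],1],
], grip_force=20)

```text
t: 14.43
ee_pos: [0.6176, 0.0058, 0.0327]
orientation: [0.001, 0.708, 0.707, 0.001]
wrist_force: [0.5, 0.7, 9.3]
grip_width: 0.0157
grip_force: 19.7
```

Request:
send_rows([
  [[0,0,0.02],[0,0,0],1],
  [[0,0,0.06],[0,0,0],1],
  [[0,0,0.15],[0,0,0],1],
  [[0,0,0.3],[0,0,0],1],
  [[0,0,0.45],[0,0,0],1],
  [[0,0,0.6],[0,0,0],1],
  [[0,0,0.7],[0,0,0],1],
  [[0,0,0.7],[0,0,0],1],
  [[0,0,0.7],[0,0,0],1],
])

```text
t: 15.18
ee_pos: [0.6172, 0.0058, 0.1733]
orientation: [0.001, 0.708, 0.707, 0.001]
wrist_force: [0.4, 0.1, -0.5]
grip_width: 0.0158
grip_force: 19.5
```

Request:
send_rows([
  [[-0.05,-0.14,0],[0,0,0],1],
  [[-0.1,-0.28,0],[0,0,0],1],
  [[-0.15,-0.42,0],[0,0,0],1],
  [[-0.2,-0.56,0],[0,0,0],1],
  [[-0.25,-0.7,0],[0,0,0],1],
])

```text
t: 15.6
ee_pos: [0.5651, -0.135, 0.1703]
orientation: [-0.001, 0.708, 0.707, -0.0]
wrist_force: [-0.7, -0.4, 0.3]
grip_width: 0.0153
grip_force: 19.5
```

Request:
send_rows([
  [[-0.05,-0.14,0],[0,0,0],1],
  [[-0.1,-0.28,0],[0,0,0],1],
  [[-0.15,-0.42,0],[0,0,0],1],
  [[-0.2,-0.56,0],[0,0,0],1],
  [[-0.24,-0.69,0],[0,0,0],1],
  [[-0.24,-0.69,0],[0,0,0],1],
  [[-0.24,-0.69,-0.1],[0,0,0],1],
  [[-0.24,-0.69,-0.2],[0,0,0],1],
  [[-0.24,-0.69,-0.3],[0,0,0],1],
  [[-0.24,-0.69,-0.37],[0,0,0],1],
  [[-0.24,-0.69,-0.42],[0,0,0],1],
  [[-0.24,-0.69,-0.42],[0,0,0],1],
])

```text
t: 16.6
ee_pos: [0.5171, -0.271, 0.0848]
orientation: [-0.002, 0.708, 0.707, -0.001]
wrist_force: [-1.2, 1.1, -1.0]
grip_width: 0.0156
grip_force: 19.5
```

```bash
python3 - <<'E'
from h import *
for z in(.02,.03,.04,.05,.085): print(z,ray('top',373.4,212,z), ray('top',310+(635-360)/4,212,z)[1])
E
```

```text
0.02 [ 0.52050252 -0.33112612  0.02      ] -0.3454041564285335
0.03 [ 0.52036678 -0.32839108  0.03      ] -0.342545725760047
0.04 [ 0.52023105 -0.32565605  0.04      ] -0.3396872950915604
0.05 [ 0.52009531 -0.32292101  0.05      ] -0.3368288644230739
0.085 [ 0.51962023 -0.31334838  0.085     ] -0.3268243570833711
```

Request:
send_rows([
  [[0,0,-0.02],[0,0,0],1],
  [[0,0,-0.04],[0,0,0],1],
  [[0,0,-0.04],[0,0,0],1],
])

```text
t: 16.85
ee_pos: [0.5186, -0.2721, 0.0793]
orientation: [0.0, 0.708, 0.707, 0.0]
wrist_force: [-0.9, 0.7, -0.0]
grip_width: 0.0157
grip_force: 19.5
```

Request:
send_rows([
  [[0,0,-0.015],[0,0,0],1],
  [[0,0,-0.025],[0,0,0],1],
  [[0,0,-0.025],[0,0,0],1],
])

```text
t: 17.1
ee_pos: [0.5185, -0.2721, 0.0742]
orientation: [0.0, 0.708, 0.707, 0.0]
wrist_force: [0.5, -0.7, 0.4]
grip_width: 0.0156
grip_force: 19.5
```

Request:
send_rows([
  [[0,0,-0.006],[0,0,0],1],
  [[0,0,-0.012],[0,0,0],1],
  [[0,0,-0.012],[0,0,0],1],
])

```text
t: 17.35
ee_pos: [0.5185, -0.2721, 0.0718]
orientation: [-0.0, 0.708, 0.707, -0.0]
wrist_force: [0.0, -0.3, -0.7]
grip_width: 0.0151
grip_force: 19.5
```

Request:
send_rows([
  [[0,0,-0.006],[0,0,0],1],
  [[0,0,-0.012],[0,0,0],1],
  [[0,0,-0.012],[0,0,0],1],
])

```text
t: 17.6
ee_pos: [0.5184, -0.272, 0.0692]
orientation: [-0.0, 0.708, 0.707, -0.0]
wrist_force: [0.2, -0.2, 0.5]
grip_width: 0.0155
grip_force: 19.5
```

Request:
send_rows([
  [[0,0,-0.006],[0,0,0],1],
  [[0,0,-0.012],[0,0,0],1],
  [[0,0,-0.012],[0,0,0],1],
])

```text
t: 17.85
ee_pos: [0.5184, -0.2721, 0.0668]
orientation: [-0.0, 0.708, 0.707, -0.0]
wrist_force: [0.3, 0.2, 0.2]
grip_width: 0.0156
grip_force: 19.5
```

Request:
send_rows([
  [[0,0,-0.006],[0,0,0],1],
  [[0,0,-0.012],[0,0,0],1],
  [[0,0,-0.012],[0,0,0],1],
])

```text
t: 18.1
ee_pos: [0.5184, -0.2721, 0.0645]
orientation: [-0.0, 0.708, 0.707, -0.0]
wrist_force: [0.2, -0.9, 1.1]
grip_width: 0.0158
grip_force: 19.5
```

Request:
send_rows([
  [[0,0,-0.006],[0,0,0],1],
  [[0,0,-0.01],[0,0,0],1],
  [[0,0,-0.01],[0,0,0],1],
])

```text
t: 18.35
ee_pos: [0.5184, -0.2721, 0.0625]
orientation: [-0.0, 0.708, 0.707, -0.0]
wrist_force: [-0.3, 0.6, -0.4]
grip_width: 0.0154
grip_force: 19.5
```

Request:
send_rows([
  [[0,0,-0.006],[0,0,0],1],
  [[0,0,-0.01],[0,0,0],1],
  [[0,0,-0.01],[0,0,0],1],
])

```text
t: 18.6
ee_pos: [0.5186, -0.2722, 0.0608]
orientation: [0.0, 0.708, 0.707, 0.0]
wrist_force: [-0.3, -0.3, 2.7]
grip_width: 0.0158
grip_force: 19.9
```

Request:
send_rows([
  [[0,0,-0.005],[0,0,0],1],
  [[0,0,-0.005],[0,0,0],1],
  [[0,0,-0.005],[0,0,0],1],
])

```text
t: 18.85
ee_pos: [0.5185, -0.2723, 0.0603]
orientation: [0.0, 0.708, 0.707, -0.0]
wrist_force: [-3.5, 0.5, 12.7]
grip_width: 0.0157
grip_force: 20.4
```

Request:
send_rows([
  [[0,0,0.005],[0,0,0],1],
  [[0,0,0.005],[0,0,0],1],
  [[0,0,0.005],[0,0,0],0.75],
  [[0,0,0.005],[0,0,0],0.7],
  [[0,0,0.005],[0,0,0],0.65],
  [[0,0,0.005],[0,0,0],0.65],
  [[0,0,0.005],[0,0,0],0.65],
  [[0,0,0.1],[0,0,0],0.65],
  [[0,0,0.25],[0,0,0],0.65],
  [[0,0,0.4],[0,0,0],0.65],
  [[0,0,0.55],[0,0,0],0.65],
  [[0,0,0.6],[0,0,0],0.65],
])

```text
t: 19.85
ee_pos: [0.52, -0.273, 0.1838]
orientation: [0.002, 0.708, 0.707, 0.001]
wrist_force: [1.4, -0.4, 0.6]
grip_width: 0.03
grip_force: 0.0
```

```bash
python3 - <<'E'
from h import *
o=robot.get_obs();print(o['t'],o['ee_pos'],o['grip_width'],o['wrist_force'])
w=cams.grab_frame('wrist')
cv2.imwrite('pics/w4.png',w[80:340,130:390][:,:,::-1])
E
```

```text
19.85 [ 0.52000175 -0.2729934   0.18375329] 0.03001239722684448 [ 1.41265218 -0.35668189  0.58159998]
```

View pics/w4.png

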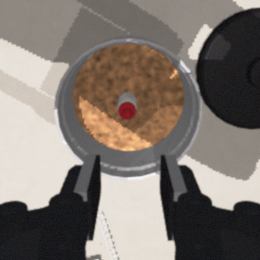

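The red vial stands upright in the canister's middle (crop (127,107)). Next, the blue vial in the stand.

Request:
send_rows([
  [[-0.05,0.15,0],[0,0,0],0.4],
  [[-0.1,0.3,0],[0,0,0],0.4],
  [[-0.15,0.45,0],[0,0,0],0.4],
  [[-0.2,0.6,0],[0,0,0],0.4],
  [[-0.25,0.75,0],[0,0,0],0.4],
])

```text
t: 20.32
ee_pos: [0.4674, -0.1208, 0.1789]
orientation: [-0.0, 0.708, 0.706, -0.0]
wrist_force: [0.3, -0.5, -0.1]
grip_width: 0.0513
grip_force: 0.0
```

Request:
send_rows([
  [[-0.05,0.15,0],[0,0,0],0.4],
  [[-0.1,0.3,0],[0,0,0],0.4],
  [[-0.14,0.45,0],[0,0,0],0.4],
  [[-0.16,0.6,0],[0,0,0],0.4],
  [[-0.16,0.71,0],[0,0,0],0.4],
  [[-0.16,0.71,0],[0,0,0],0.4],
  [[-0.16,0.71,0],[0,0,0],0.4],
  [[-0.16,0.71,0],[0,0,0],0.4],
])

```text
t: 20.98
ee_pos: [0.4364, 0.0196, 0.1793]
orientation: [-0.0, 0.707, 0.707, -0.0]
wrist_force: [0.5, -1.4, 0.1]
grip_width: 0.051
grip_force: 0.0
```

```bash
python3 - <<'E'
from h import *
o=robot.get_obs();print(o['t'],o['ee_pos'],o['orientation'],o['joint_pos'])
w=cams.grab_frame('wrist')
cv2.imwrite('pics/w5.png',cv2.resize(w[110:270,160:360],(600,480))[:,:,::-1])
E
```

```text
20.9833 [0.43637589 0.01964669 0.17930988] [-1.24527284e-04  7.07362534e-01  7.06850888e-01 -2.29578256e-04] [-2.42921020e-02  2.57341875e-01  2.12073365e+00 -2.32001654e-04
  7.64014220e-01 -2.34009652e-02]
```

View pics/w5.png

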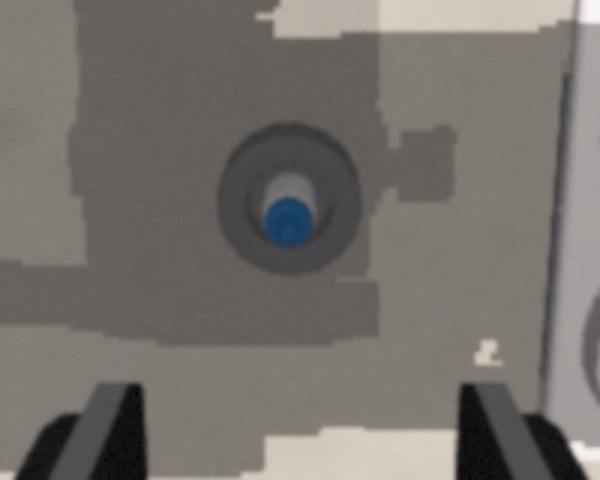

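Blue cap at crop (289,225), i.e. pixel (256.3,185).

```bash
python3 -c "
from h import *
print(wray(256.3,184.7,.057),wray(160+290/3,110+198/3,.026))"
```

```text
[0.43383255 0.01944436 0.057     ] [0.43382566 0.01979439 0.026     ]
```

Request:
send_rows([
  [[-0.0125,0,-0.15],[0,0,0],0.4],
  [[-0.0125,0,-0.3],[0,0,0],0.4],
  [[-0.0125,0,-0.45],[0,0,0],0.4],
  [[-0.0125,0,-0.6],[0,0,0],0.4],
  [[-0.0125,0,-0.7],[0,0,0],0.4],
  [[-0.0125,0,-0.735],[0,0,0],0.4],
  [[-0.0125,0,-0.735],[0,0,0],0.7],
  [[-0.0125,0,-0.735],[0,0,0],1],
  [[-0.0125,0,-0.735],[0,0,0],1],
  [[-0.0125,0,-0.735],[0,0,0],1],
  [[-0.0125,0,-0.735],[0,0,0],1],
  [[-0.0125,0,-0.735],[0,0,0],1],
], grip_force=20)

```text
t: 22.03
ee_pos: [0.4347, 0.0199, 0.0335]
orientation: [0.001, 0.708, 0.707, 0.001]
wrist_force: [1.2, -0.6, 4.0]
grip_width: 0.0156
grip_force: 19.4
```

Request:
send_rows([
  [[0,0,0.02],[0,0,0],1],
  [[0,0,0.06],[0,0,0],1],
  [[0,0,0.15],[0,0,0],1],
  [[0,0,0.25],[0,0,0],1],
  [[0,0,0.35],[0,0,0],1],
  [[0,0,0.4],[0,0,0],1],
  [[0.15,0,0.4],[0,0,0],1],
  [[0.3,-0.02,0.4],[0,0,0],1],
  [[0.45,-0.05,0.4],[0,0,0],1],
  [[0.6,-0.07,0.4],[0,0,0],1],
  [[0.7,-0.07,0.4],[0,0,0],1],
  [[0.7,-0.07,0.4],[0,0,0],1],
])

```text
t: 23.03
ee_pos: [0.5784, 0.0055, 0.1138]
orientation: [0.002, 0.708, 0.706, 0.001]
wrist_force: [-1.0, -0.1, 0.0]
grip_width: 0.0158
grip_force: 19.5
```

Request:
send_rows([
  [[0.1,0,0],[0,0,0],1],
  [[0.2,0,0],[0,0,0],1],
  [[0.215,0,0],[0,0,0],1],
  [[0.215,0,0],[0,0,0],1],
  [[0.215,0,0],[0,0,0],1],
  [[0.215,0,0],[0,0,0],1],
])

```text
t: 23.53
ee_pos: [0.6157, 0.0059, 0.1128]
orientation: [-0.0, 0.708, 0.707, -0.0]
wrist_force: [-0.3, 0.4, -0.7]
grip_width: 0.016
grip_force: 19.5
```

Request:
send_rows([
  [[0.005,0,-0.1],[0,0,0],1],
  [[0.005,0,-0.2],[0,0,0],1],
  [[0.005,0,-0.28],[0,0,0],1],
  [[0.005,0,-0.34],[0,0,0],1],
  [[0.005,0,-0.375],[0,0,0],1],
  [[0.005,0,-0.385],[0,0,0],1],
  [[0.005,0,-0.39],[0,0,0],1],
  [[0.005,0,-0.39],[0,0,0],1],
  [[0.005,0,-0.39],[0,0,0],1],
])

```text
t: 24.28
ee_pos: [0.6185, 0.0058, 0.0355]
orientation: [0.0, 0.708, 0.707, 0.0]
wrist_force: [-0.7, 0.2, -0.3]
grip_width: 0.016
grip_force: 19.5
```

Request:
send_rows([
  [[0,0,-0.005],[0,0,0],1],
  [[0,0,-0.005],[0,0,0],1],
  [[0,0,-0.005],[0,0,0],1],
])

```text
t: 24.53
ee_pos: [0.6182, 0.0058, 0.034]
orientation: [0.0, 0.708, 0.707, 0.0]
wrist_force: [-0.2, -0.6, -0.2]
grip_width: 0.0154
grip_force: 19.5
```

Request:
send_rows([
  [[0,0,-0.005],[0,0,0],1],
  [[0,0,-0.005],[0,0,0],1],
  [[0,0,-0.005],[0,0,0],1],
])

```text
t: 24.78
ee_pos: [0.6183, 0.0058, 0.0333]
orientation: [0.0, 0.708, 0.707, 0.0]
wrist_force: [-1.7, 0.4, 9.7]
grip_width: 0.0159
grip_force: 20.5
```

Request:
send_rows([
  [[0,0,0.005],[0,0,0],1],
  [[0,0,0.005],[0,0,0],0.75],
  [[0,0,0.005],[0,0,0],0.65],
  [[0,0,0.005],[0,0,0],0.6],
  [[0,0,0.005],[0,0,0],0.6],
  [[0,0,0.005],[0,0,0],0.6],
  [[0,0,0.1],[0,0,0],0.6],
  [[0,0,0.25],[0,0,0],0.6],
  [[0,0,0.45],[0,0,0],0.6],
  [[0,0,0.65],[0,0,0],0.6],
  [[0,0,0.7],[0,0,0],0.6],
  [[0,0,0.7],[0,0,0],0.6],
])

```text
t: 25.78
ee_pos: [0.6202, 0.0058, 0.1766]
orientation: [0.002, 0.708, 0.707, 0.002]
wrist_force: [-0.3, -0.6, -0.3]
grip_width: 0.0342
grip_force: 0.0
```

```bash
python3 - <<'E'
from h import *
o=robot.get_obs();print(o['t'],o['ee_pos'],o['orientation'])
w=cams.grab_frame('wrist')
cv2.imwrite('pics/w6.png',cv2.resize(w[80:280,160:360],(500,500))[:,:,::-1])
E
```

```text
25.7833 [0.62018682 0.00575971 0.17662298] [0.00231821 0.70762643 0.70657969 0.00214468]
```

View pics/w6.png

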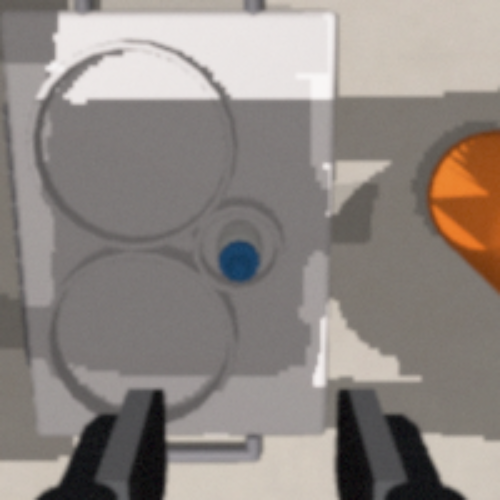

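The blue vial is upright in the socket (crop (240,262)). Now the green bottle goes back first.

Request:
send_rows([
  [[-0.1,0.1,0.12],[0,0,0],0.3],
  [[-0.22,0.22,0.24],[0,0,0],0],
  [[-0.34,0.34,0.29],[0,0,0],0],
  [[-0.47,0.47,0.29],[0,0,0],0],
  [[-0.6,0.6,0.29],[0,0,0],0],
  [[-0.73,0.73,0.29],[0,0,0],0],
])

```text
t: 26.33
ee_pos: [0.47, 0.1525, 0.2295]
orientation: [-0.0, 0.708, 0.706, -0.001]
wrist_force: [-0.1, 1.3, 0.3]
grip_width: 0.0856
grip_force: 0.0
```

Request:
send_rows([
  [[-0.08,0.15,0],[0,0,0],0],
  [[-0.15,0.3,0],[0,0,0],0],
  [[-0.166,0.45,0],[0,0,0],0],
  [[-0.166,0.6,0],[0,0,0],0],
  [[-0.166,0.7,0],[0,0,0],0],
  [[-0.166,0.7,0],[0,0,0],0],
  [[-0.166,0.7,0],[0,0,0],0],
  [[-0.166,0.7,0],[0,0,0],0],
])

```text
t: 27.0
ee_pos: [0.4381, 0.2912, 0.2295]
orientation: [-0.0, 0.707, 0.707, -0.001]
wrist_force: [0.3, 0.8, 0.6]
grip_width: 0.0855
grip_force: 0.0
```

Request:
send_rows([
  [[0.002,0.004,-0.15],[0,0,0],0],
  [[0.002,0.004,-0.3],[0,0,0],0],
  [[0.002,0.004,-0.45],[0,0,0],0],
  [[0.002,0.004,-0.58],[0,0,0],0],
  [[0.002,0.004,-0.625],[0,0,0],0],
  [[0.002,0.004,-0.625],[0,0,0],0.5],
  [[0.002,0.004,-0.625],[0,0,0],1],
  [[0.002,0.004,-0.625],[0,0,0],1],
  [[0.002,0.004,-0.625],[0,0,0],1],
  [[0.002,0.004,-0.625],[0,0,0],1],
  [[0.002,0.004,-0.625],[0,0,0],1],
  [[0.002,0.004,-0.625],[0,0,0],1],
], grip_force=40)

```text
t: 28.0
ee_pos: [0.4398, 0.2931, 0.1072]
orientation: [0.0, 0.708, 0.707, 0.001]
wrist_force: [-2.2, -0.9, 8.1]
grip_width: 0.0353
grip_force: 38.9
```

Request:
send_rows([
  [[0,0,0.02],[0,0,0],1],
  [[0,0,0.05],[0,0,0],1],
  [[0,0,0.1],[0,0,0],1],
  [[0,0,0.2],[0,0,0],1],
  [[0,0,0.3],[0,0,0],1],
  [[0,0,0.4],[0,0,0],1],
  [[0,0,0.45],[0,0,0],1],
  [[0,0,0.45],[0,0,0],1],
])

```text
t: 28.67
ee_pos: [0.4404, 0.2934, 0.1985]
orientation: [0.001, 0.708, 0.707, 0.002]
wrist_force: [0.4, 1.2, -1.1]
grip_width: 0.0344
grip_force: 40.2
```

Request:
send_rows([
  [[0,-0.1,0],[0,0,0],1],
  [[0,-0.25,0],[0,0,0],1],
  [[0,-0.42,0],[0,0,0],1],
  [[0,-0.6,0],[0,0,0],1],
  [[0.05,-0.75,0],[0,0,0],1],
  [[0.15,-0.88,0],[0,0,0],1],
])

```text
t: 29.17
ee_pos: [0.4667, 0.1146, 0.1949]
orientation: [-0.001, 0.708, 0.707, -0.001]
wrist_force: [0.9, 1.5, -2.5]
grip_width: 0.0353
grip_force: 40.4
```

Request:
send_rows([
  [[0.12,-0.15,0],[0,0,0],1],
  [[0.24,-0.3,0],[0,0,0],1],
  [[0.36,-0.45,0],[0,0,0],1],
  [[0.48,-0.6,0],[0,0,0],1],
  [[0.54,-0.72,0],[0,0,0],1],
  [[0.54,-0.75,0],[0,0,0],1],
  [[0.54,-0.75,0],[0,0,0],1],
  [[0.54,-0.75,0],[0,0,0],1],
  [[0.54,-0.75,0],[0,0,0],1],
])

```text
t: 29.92
ee_pos: [0.5763, -0.0324, 0.1952]
orientation: [-0.001, 0.707, 0.707, -0.0]
wrist_force: [-0.5, 0.3, -1.6]
grip_width: 0.0347
grip_force: 40.4
```

Request:
send_rows([
  [[0.003,0,-0.1],[0,0,0],1],
  [[0.003,0,-0.2],[0,0,0],1],
  [[0.003,0,-0.3],[0,0,0],1],
  [[0.003,0,-0.36],[0,0,0],1],
  [[0.003,0,-0.39],[0,0,0],1],
  [[0.003,0,-0.405],[0,0,0],1],
  [[0.003,0,-0.405],[0,0,0],1],
  [[0.003,0,-0.405],[0,0,0],1],
])

```text
t: 30.58
ee_pos: [0.5781, -0.033, 0.1154]
orientation: [0.0, 0.707, 0.707, 0.0]
wrist_force: [0.3, 0.3, -0.9]
grip_width: 0.0349
grip_force: 40.5
```

Request:
send_rows([
  [[0,0,-0.005],[0,0,0],1],
  [[0,0,-0.01],[0,0,0],1],
  [[0,0,-0.01],[0,0,0],1],
])

```text
t: 30.83
ee_pos: [0.5782, -0.0334, 0.1133]
orientation: [0.0, 0.708, 0.707, 0.0]
wrist_force: [0.5, 0.3, 2.0]
grip_width: 0.035
grip_force: 41.0
```

Request:
send_rows([
  [[0,0,-0.003],[0,0,0],1],
  [[0,0,-0.003],[0,0,0],0.5],
  [[0,0,-0.003],[0,0,0],0.2],
  [[0,0,-0.003],[0,0,0],0],
  [[0,0,-0.003],[0,0,0],0],
  [[0,0,0.02],[0,0,0],0],
  [[0,0,0.15],[0,0,0],0],
  [[0,0,0.3],[0,0,0],0],
  [[0,0,0.45],[0,0,0],0],
  [[0,0,0.59],[0,0,0],0],
  [[0,0,0.59],[0,0,0],0],
  [[0,0,0.59],[0,0,0],0],
])

```text
t: 31.83
ee_pos: [0.5787, -0.0334, 0.2325]
orientation: [0.001, 0.708, 0.707, 0.001]
wrist_force: [-0.2, -0.3, 0.8]
grip_width: 0.0853
grip_force: 0.0
```

Request:
send_rows([
  [[-0.05,0.2,0],[0,0,0],0],
  [[-0.1,0.4,0],[0,0,0],0],
  [[-0.14,0.6,0],[0,0,0],0],
  [[-0.14,0.8,0],[0,0,0],0],
])

```text
t: 32.17
ee_pos: [0.5474, 0.1278, 0.2295]
orientation: [-0.001, 0.708, 0.706, -0.001]
wrist_force: [0.4, 0.2, -0.7]
grip_width: 0.085
grip_force: 0.0
```

Request:
send_rows([
  [[0,0.2,0],[0,0,0],0],
  [[0,0.4,0],[0,0,0],0],
  [[0,0.6,0],[0,0,0],0],
  [[0,0.74,0],[0,0,0],0],
  [[0,0.775,0],[0,0,0],0],
  [[0,0.775,0],[0,0,0],0],
  [[0,0.775,0],[0,0,0],0],
  [[0,0.775,0],[0,0,0],0],
])

```text
t: 32.83
ee_pos: [0.5495, 0.2804, 0.23]
orientation: [-0.0, 0.708, 0.706, -0.001]
wrist_force: [-0.4, -0.6, 0.2]
grip_width: 0.0856
grip_force: 0.0
```

Request:
send_rows([
  [[-0.008,0.01,-0.15],[0,0,0],0],
  [[-0.008,0.01,-0.3],[0,0,0],0],
  [[-0.008,0.01,-0.45],[0,0,0],0],
  [[-0.008,0.01,-0.56],[0,0,0],0],
  [[-0.008,0.01,-0.585],[0,0,0],0],
  [[-0.008,0.01,-0.585],[0,0,0],0.5],
  [[-0.008,0.01,-0.585],[0,0,0],1],
  [[-0.008,0.01,-0.585],[0,0,0],1],
  [[-0.008,0.01,-0.585],[0,0,0],1],
  [[-0.008,0.01,-0.585],[0,0,0],1],
  [[-0.008,0.01,-0.585],[0,0,0],1],
  [[-0.008,0.01,-0.585],[0,0,0],1],
], grip_force=40)

```text
t: 33.83
ee_pos: [0.5483, 0.2839, 0.115]
orientation: [0.0, 0.708, 0.707, 0.001]
wrist_force: [-4.3, -0.9, 10.4]
grip_width: 0.0274
grip_force: 38.4
```

Request:
send_rows([
  [[0,0,0.02],[0,0,0],1],
  [[0,0,0.05],[0,0,0],1],
  [[0,0,0.1],[0,0,0],1],
  [[0,0,0.2],[0,0,0],1],
  [[0,0,0.3],[0,0,0],1],
  [[0,0,0.4],[0,0,0],1],
  [[0,0,0.45],[0,0,0],1],
  [[0,0,0.45],[0,0,0],1],
])

```text
t: 34.5
ee_pos: [0.5495, 0.2842, 0.2067]
orientation: [0.001, 0.708, 0.707, 0.002]
wrist_force: [0.5, -0.2, -1.9]
grip_width: 0.0269
grip_force: 39.5
```

Request:
send_rows([
  [[0,-0.1,0],[0,0,0],1],
  [[0,-0.25,0],[0,0,0],1],
  [[0,-0.42,0],[0,0,0],1],
  [[0,-0.6,0],[0,0,0],1],
  [[0.05,-0.75,0],[0,0,0],1],
  [[0.1,-0.85,0],[0,0,0],1],
])

```text
t: 35.0
ee_pos: [0.5673, 0.111, 0.2029]
orientation: [-0.0, 0.708, 0.706, -0.001]
wrist_force: [0.6, -0.0, -1.3]
grip_width: 0.0273
grip_force: 39.6
```

Request:
send_rows([
  [[0.02,-0.1,0],[0,0,0],1],
  [[0.04,-0.2,0],[0,0,0],1],
  [[0.045,-0.3,0],[0,0,0],1],
  [[0.045,-0.34,0],[0,0,0],1],
  [[0.045,-0.34,0],[0,0,0],1],
  [[0.045,-0.34,0],[0,0,0],1],
  [[0.045,-0.34,0],[0,0,0],1],
])

```text
t: 35.58
ee_pos: [0.5769, 0.0464, 0.2034]
orientation: [-0.0, 0.708, 0.707, -0.0]
wrist_force: [-0.7, 0.2, -1.0]
grip_width: 0.027
grip_force: 39.6
```

Request:
send_rows([
  [[0,-0.003,-0.1],[0,0,0],1],
  [[0,-0.003,-0.2],[0,0,0],1],
  [[0,-0.003,-0.3],[0,0,0],1],
  [[0,-0.003,-0.36],[0,0,0],1],
  [[0,-0.003,-0.39],[0,0,0],1],
  [[0,-0.003,-0.405],[0,0,0],1],
  [[0,-0.003,-0.405],[0,0,0],1],
  [[0,-0.003,-0.405],[0,0,0],1],
])

```text
t: 36.25
ee_pos: [0.5776, 0.0454, 0.1233]
orientation: [0.0, 0.707, 0.707, 0.0]
wrist_force: [-0.4, -0.3, -2.0]
grip_width: 0.0275
grip_force: 39.6
```

Request:
send_rows([
  [[0,0,-0.005],[0,0,0],1],
  [[0,0,-0.01],[0,0,0],1],
  [[0,0,-0.01],[0,0,0],1],
])

```text
t: 36.5
ee_pos: [0.5775, 0.0451, 0.1211]
orientation: [0.0, 0.708, 0.707, 0.0]
wrist_force: [1.3, 0.3, -0.6]
grip_width: 0.0271
grip_force: 39.6
```

Request:
send_rows([
  [[0,0,-0.005],[0,0,0],1],
  [[0,0,-0.005],[0,0,0],1],
  [[0,0,-0.005],[0,0,0],1],
])

```text
t: 36.75
ee_pos: [0.5777, 0.045, 0.1209]
orientation: [0.0, 0.708, 0.707, 0.001]
wrist_force: [-3.6, -0.6, 15.9]
grip_width: 0.0273
grip_force: 41.7
```

Request:
send_rows([
  [[0,0,0],[0,0,0],1],
  [[0,0,0],[0,0,0],0.5],
  [[0,0,0],[0,0,0],0.2],
  [[0,0,0],[0,0,0],0],
  [[0,0,0],[0,0,0],0],
  [[0,0,0.02],[0,0,0],0],
  [[0,0,0.15],[0,0,0],0],
  [[0,0,0.3],[0,0,0],0],
  [[0,0,0.45],[0,0,0],0],
  [[0,0,0.6],[0,0,0],0],
  [[0,0,0.65],[0,0,0],0],
  [[0,0,0.65],[0,0,0],0],
])

```text
t: 37.75
ee_pos: [0.5787, 0.0451, 0.2529]
orientation: [0.002, 0.708, 0.707, 0.002]
wrist_force: [0.1, 0.9, -0.4]
grip_width: 0.0855
grip_force: 0.0
```

Request:
send_rows([
  [[-0.1,0.1,0],[0,0,0],0],
  [[-0.2,0.2,0],[0,0,0],0],
  [[-0.3,0.35,0],[0,0,0],0],
  [[-0.4,0.5,0],[0,0,0],0],
  [[-0.45,0.65,0],[0,0,0],0],
  [[-0.45,0.8,0],[0,0,0],0],
  [[-0.45,0.8,0],[0,0,0],0],
  [[-0.45,0.8,0],[0,0,0],0],
  [[-0.45,0.8,0],[0,0,0],0],
])

```text
t: 38.5
ee_pos: [0.4867, 0.2048, 0.2488]
orientation: [-0.0, 0.707, 0.707, -0.001]
wrist_force: [-0.1, -1.3, -0.3]
grip_width: 0.0856
grip_force: 0.0
```

```bash
python3 - <<'E'
from h import *
o=robot.get_obs();print(o['t'],o['ee_pos'],o['wrist_force'],np.abs(o['dq']).max())
t=cams.grab_frame('top');s=cams.grab_frame('side')
a=np.hstack([cv2.resize(t[155:255,205:295],(432,480)),cv2.resize(s[120:240,200:290],(360,480))])
cv2.imwrite('pics/end.png',a[:,:,::-1])
E
```

```text
38.5 [0.48670252 0.20477519 0.24881164] [-0.14252048 -1.28979257 -0.32279727] 0.022012137685978928
```

View pics/end.png

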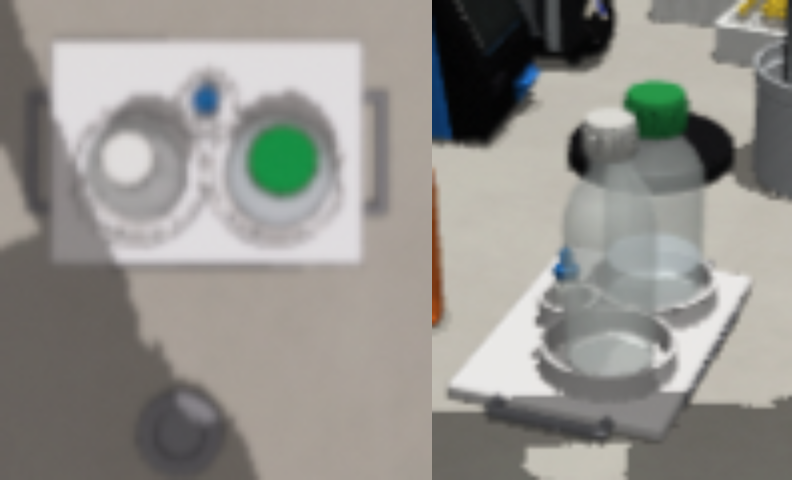

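Both bottles are back upright in their wells: the white cap is at crop (127,158) and the green at (283,160), matching the start. The blue vial is in the socket at (206,100), the stand is empty, and the arm is clear.

```bash
python3 -c "
from plant import ticket
print(ticket.finish_job())"
```

```text
the job is handed in; nothing more can be done
None
```

I handed the job in at about 38.5 s of the 112 s allowed: the red dropper stands on the cork in the canister, the blue one is in the caddy socket, and both bottles are back upright in their own wells, though no verdict came back.

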